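# Seat a hinge-routing template on its locating pins and lock it

### The job

The aluminium hinge-routing template is lying crooked on the tops of the routing jig's two locating pins. Without picking it up, nudge it with the fingertips until its two end holes drop over the pins and it lies flat on the jig, then push both wooden turn buttons round until they lie square across the template so that it cannot come up. Leave the tools and pots around the jig where they are.

Things in the scene. Friction and masses are not known exactly. Their poses are not given: they have to be found in the camera images.
- jig: Fixed wooden jig: plywood base 170 x 340 mm, raised rails left and right, a pine block clamped between them. Origin: centre of its underside, on the bench; x away from the robot at yaw 0, y left, z up. The flat top of rails (160 mm in x, to y = +/-166) and block is 54 mm up. Locating pins at x = -50, y = +/-95 mm; turn-button pivots at x = -20, y = +/-148 mm.
- template: Loose aluminium plate 140 (x) x 230 (y) x 8 mm, 0.35 to 0.7 kg; origin: centre of underside. Holes near its near edge (x = -50 mm), window 38 x 90 mm centred at x = +22. Starts 14 to 28 mm too near the robot along the jig's x, up to 12 mm off sideways, up to 0.06 rad askew, near part riding on the pin tips, far edge on the jig. Seated: origin at jig x = 0, y = 0, z = 54 mm, same yaw.
- pin_left (a point): Tip of the jig's left steel locating pin: 10 mm thick, stands 9 mm above the jig's top surface, lower 4 mm straight, above that a half-round nose. Hidden under the template at the start.
- pin_right (a point): Tip of the right locating pin, same as the left one.
- template_hole0 (a point): Centre of the template's round 12 mm hole, in its upper face; belongs over the left pin. Seated, this point is 62 mm above the bench.
- template_hole1 (a point): Centre of the template's 12 x 16 mm slot, in its upper face; belongs over the right pin. Seated, this point is 62 mm above the bench.
- left_button (a joint): Angle of the left turn button about its upright screw: 0 = arm parallel to the jig's x, pointing at the robot (open); starts between -0.6 (swung outward) and 0; growing values swing the tip inward over the template; 1.57 = square across its left end; stop at 1.9. Stays where left (0.05 N m friction, about 1 N at the tip).
- right_button (a joint): The same for the right turn button, mirrored: growing values swing its tip inward over the template's right end.
- left_tip (a point): Upper face of the left button at the centre of its rounded end, 52 mm from the pivot. The arm is 20 mm wide (end radius 10 mm), 16 mm thick, its underside 9.5 mm and its top 25.5 mm above the jig's top surface, so it passes 1.5 mm above the seated template but strikes a template that still rides on the pins.
- left_pivot (a point): Upper face of the left button on its pivot axis.
- right_tip (a point): Upper face of the right button at its rounded end, same sizes as the left.
- right_pivot (a point): Upper face of the right button on its pivot axis.
- tape_measure: Yellow tape measure, 61 x 76 x 66 mm, standing left of the jig; leave alone. Origin under its centre.
- screw_tub: Clear tub with red lid, 85 x 85 x 64 mm, right of the jig; leave alone. Origin under its centre.
- pliers: Red-handled pliers, 190 mm long, 15 mm high, lying on the bench in front of the jig's left half; leave alone. Origin under its centre.
- pencil: Flat carpenter pencil, about 170 mm long, 8 mm high, in front of the jig's right half; leave alone. Origin under its centre.
- driver_blue: Blue-handled screwdriver, 256 mm long, 29 mm high, lying on the bench behind the jig; leave alone. Origin under its centre.
- paste_pot: Small white round pot, 45 mm wide, 34 mm high, in front of the jig's right end; leave alone. Origin under its centre.

How it is judged:
By the outcome, as a careful person would: the job done as asked, in the order asked, and still so for the second after the job is handed in, with the robot touching nothing.
It also fails if it takes over 72 s, if anything falls off the work surface, if the arm or the gripper's body presses on something with over 40 N, if the wrist force passes 120 N, or if a joint passes its speed limit or range.

### The arm

A 6-joint arm with a two-finger parallel gripper is mounted at the origin on a cart in front of the work surface, level with it; the furniture and walls round the work are solid. World frame = base frame: x ahead of the robot, y to its left, z up, the work surface at z = 0. Lengths are in m, angles in rad, forces in N, time in s.
With the tool pointing down it reaches from about 0.25 to 0.775 m from the base axis. Payload 4 kg.
Tool frame: the origin (TCP) lies on the centre line of the jaws, within the pads' length; the fingertips stand 14 mm ahead of it and the grasp point (between the pads) lies 5 mm behind it (r.tcp_to_tips is the z of the fingertips in the tool frame, in m); z points along the fingers, y is the line along which they close (so a half turn about z gives the same grasp; the last joint's range is limited). The gripper opens to 94 mm and grips with 3 to 60 N. Pads are 16 mm wide; open, the fingers measure 119 mm over their backs; the gripper's body (75 mm by 177 mm) begins 78 mm behind the grasp point.
Start: joints at [1.113, 0.087, 1.371, -0, 1.684, -0.103], TCP at [0.191, 0.516, 0.22] pointing down, gripper open.
Joint ranges: [-3.1, 3.1], [-0.76, 2.03], [0.27, 2.55], [-1.08, 4.22], [0.17, 2.65], [-2.57, 2.57]. Speed limits (rad/s): [2.79, 2.79, 3.14, 3.14, 3.14, 3.14].

### API

Orientations are given as a unit quaternion [w, x, y, z].
In Python, from cell import r gives the robot as it stands.
- The arm moves only by the tool drive_tool, never from a script. Its argument "commands" is a list of rows, each a list of 5 numbers: the shift along the tool's x, y, z in cm, then the turn about the tool's z in degrees, then the closure, from 0 (fully open) to 1 (shut). In form: [[x, y, z, yaw, hand], ...]. A call has 1 to 20 rows; each row is the pose to reach, as a shift and turn from the pose commanded when the call began, along the tool's axes at that moment; what a row does not reach only later rows make up. A row lasts 1/12 s, in which the tool goes at most 41.7 mm and 7.16 degrees, less where a joint would pass 70% of its speed; a pose out of reach is approached as far as the arm can. A call with a gripper value outside its range is refused whole. The fingers move at their own pace and stop on an object; the grip force is fixed at half the most. Time passes only in rows, so rows that repeat a pose let the fingers close. It gives the time, the measured TCP pose, the force, the opening and the grip force at its end, in the units of the state.
- r.sense(): the state, without advancing time (a new reading comes with each control period).
- r.read_camera(name): name is "scene" or "top" or "wrist"; returns (picture, depth): 420x560x3 uint8, red, green, blue; 420x560 float32, m along the optical axis (not along the pixel's ray), 0 where there is no reading.
- r.calibration(name): a dict with "fov_y" (degrees; the focal length in pixels is half the picture's height over the tangent of half this angle, whatever the lens; pixels are square), "cx", "cy" (the principal point, pixels), "rvec" (rotation vector, rad) and "tvec" (3), from world to camera coordinates, as OpenCV has them. Camera axes: x right, y down, z forward; pixel columns grow to the right and rows downward; lengths in m; the calibration is good to about 2 mm. A picture is of the moment at which its call begins: read the wrist's pose just before it. calibration takes no time and is no camera call; for the wrist camera it gives the pose at the moment of the call.
- r.job_done(): hands the job in; it is judged then, once.
The state is a dict: "clock": time; "joints": joint angles; "joint_velocities": joint speeds; "effort": joint torques, N m; "tool_pos": TCP position; "tcp_rot": TCP orientation; "ft_force": force on the tool from outside, world axes, zero at the start; "torque": the same for the moment, N m; "width": opening from 0.0 (shut) to 1.0 (fully open); "finger_force": force on a finger pad.
Only numpy, scipy, OpenCV 4.12 (cv2) and the standard library are available. Lean on these libraries where they do the work, as an engineer would, in place of code of your own. Each camera call takes 0.05 s, during which the arm holds its last target. There are 200 camera calls.

## Working session

There is one attempt and no reset: what is moved stays moved. The work goes in short steps, Python scripts to look and compute and a tool call to move; the robot and the scene stay as the last step left them, time stands still between calls to the robot, and variables do not carry over. Pictures are saved under pics/ and viewed, at most 10 in all, crops included, and the job is handed in when it is done.

Besides the shell and the picture viewer there is one more tool, called after ">>>" as name(argument=value, ...) on one line, values as JSON. drive_tool: Moves the arm, as the interface text tells. Its arguments: {"type":"object","properties":{"commands":{"type":"array"}},"required":["commands"]}

```bash
ls; mkdir -p pics; cat > h.py <<'E'
import numpy as np, cv2
from cell import r
def cam(n):
    c=r.calibration(n); img,d=r.read_camera(n)
    f=img.shape[0]/2/np.tan(np.radians(c['fov_y'])/2)
    R=cv2.Rodrigues(np.array(c['rvec'],float))[0]; t=np.array(c['tvec'],float).ravel()
    H,W=d.shape; v,u=np.mgrid[:H,:W]
    P=np.stack([(u-c['cx'])/f*d,(v-c['cy'])/f*d,d],-1)
    X=(P-t)@R   # world
    X[d==0]=np.nan
    return img,d,X,(f,c['cx'],c['cy'],R,t)
def save(n,img,s=None):
    if s: img=cv2.resize(img,None,fx=s,fy=s,interpolation=cv2.INTER_CUBIC)
    cv2.imwrite('pics/'+n+'.png',img[...,::-1])
def proj(K,p):
    f,cx,cy,R,t=K; q=R@np.array(p)+t; return q[0]/q[2]*f+cx,q[1]/q[2]*f+cy
E
python3 - <<'E'
from h import *
img,d,X,K=cam('top'); save('top0',img,1.4); np.save('top0.npy',X); cv2.imwrite('top0raw.png',img[...,::-1])
print(r.sense()); print(r.calibration('top'), r.calibration('wrist'))
E
```

```text
pics
{'clock': 0.05, 'joints': array([ 1.11286576e+00,  8.79466043e-02,  1.37219908e+00, -3.33752225e-06,
        1.68354720e+00, -1.03080200e-01]), 'joint_velocities': array([ 0.00013527, -0.0001683 , -0.0038222 ,  0.00076601, -0.00114012,
       -0.00150923]), 'effort': array([ 3.15946432e-03, -3.41540051e+01, -3.03594911e+01,  7.22723594e-02,
        3.03998496e-02, -1.15635039e-04]), 'tool_pos': array([0.19087756, 0.51529944, 0.21833668]), 'tcp_rot': array([-2.89122195e-04,  1.76495850e-01,  9.84300824e-01, -1.00953286e-03]), 'ft_force': array([-0.35425668, -0.05822738,  0.05109636]), 'torque': array([ 0.07294409, -0.02390354, -0.00036965]), 'finger_force': 0.0, 'width': 1.0038393416632654}
{'fov_y': 42.91412020353595, 'cx': 271.2375943904788, 'cy': 200.89482399202427, 'rvec': array([ 2.15985488, -2.10283654,  0.21549297]), 'tvec': array([0.05269458, 0.57664619, 1.09614247])} {'fov_y': 65.25579317975108, 'cx': 278.62430242189583, 'cy': 205.16859924731995, 'rvec': array([-2.39231373, -1.66473779, -0.21918766]), 'tvec': array([-0.5493701 , -0.0255865 ,  0.39177968])}
```

View pics/top0.png

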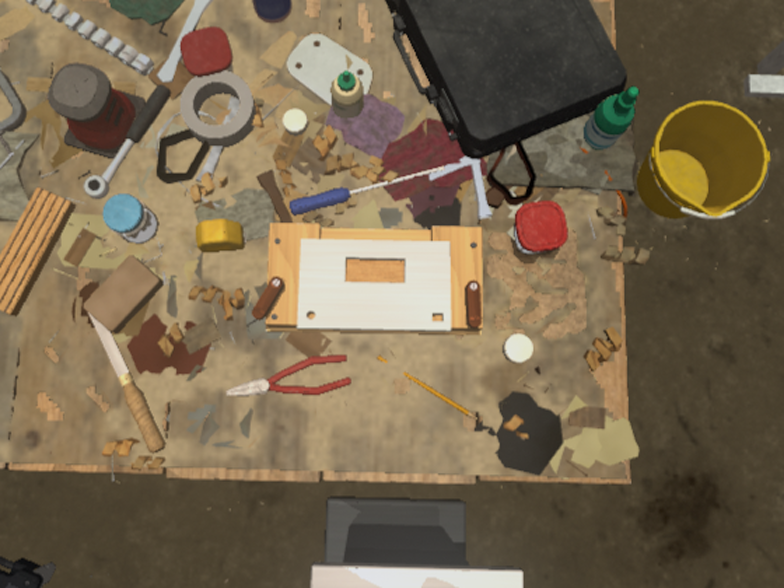

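The top view shows the jig at scaled pixels (268–482, 224–330) with the template crooked on it, holes at about (311,315) and (437,317). The buttons are at (268,298) and (474,303), both open. Next I'll take rough poses from the depth image.

```bash
python3 - <<'E'
import numpy as np
X=np.load('top0.npy'); s=1.4
for n,(u,v) in dict(jTL=(272,228),jTR=(476,230),jscrewL=(274,240),scR=(474,244),BL=(273,322),tTL=(303,243),tTR=(448,243),tBL=(300,324),tBR=(447,326),h0=(311,315),h1=(437,317),Lt=(261,312),Lp=(276,285),Rt=(474,320),Rp=(473,288),pot=(518,348),tub=(541,222),tape=(218,235),pl=(345,358),plr=(348,382),pencil=(408,376)).items():
    print(n,np.round(X[int(v/s),int(u/s)],4))
E
```

```text
jTL [0.6569 0.2385 0.0507]
jTR [ 0.6607 -0.0797  0.0554]
jscrewL [0.6354 0.2345 0.0563]
scR [ 0.6387 -0.0757  0.0531]
BL [0.5078 0.2286 0.0513]
tTL [0.631  0.1885 0.0619]
tTR [ 0.6386 -0.0359  0.0579]
tBL [0.5042 0.1863 0.0715]
tBR [ 0.508  -0.0334  0.072 ]
h0 [0.5194 0.1713 0.0565]
h1 [ 0.5224 -0.0199  0.057 ]
Lt [0.5206 0.2448 0.0777]
Lp [0.5606 0.2233 0.0828]
Rt [ 0.5166 -0.0722  0.0792]
Rp [ 0.5654 -0.0701  0.0786]
pot [ 0.4813 -0.148   0.0335]
tub [ 0.6752 -0.1788  0.0627]
tape [0.639  0.3188 0.0674]
pl [0.4604 0.1195 0.0175]
plr [0.424  0.114  0.0154]
pencil [0.4358 0.0202 0.0023]
```

>>> drive_tool(commands=[[0,0,0,0,1]])

```text
clock: 0.13
tool_pos: [0.1909, 0.5154, 0.2185]
tcp_rot: [-0.0, 0.176, 0.984, -0.001]
ft_force: [-0.2, -0.0, -0.3]
width: 0.955
finger_force: 0.0
```

>>> drive_tool(commands=[[-3,-2,-2,-5,0.35],[-7,-4.5,-3,-10,0.35],[-11,-7,-4,-15,0.35],[-15,-9.6,-5,-20.3,0.35],[-19,-12.2,-5,-20.3,0.35],[-22.5,-14.5,-5,-20.3,0.35],[-26,-16.8,-5,-20.3,0.35],[-29.5,-19,-5,-20.3,0.35],[-33,-21.3,-5,-20.3,0.35],[-36.5,-23.5,-5,-20.3,0.35],[-40,-25.8,-5,-20.3,0.35],[-43,-27.8,-5,-20.3,0.35],[-45.2,-29.2,-5,-20.3,0.35],[-46,-29.7,-5,-20.3,0.35],[-46,-29.7,-5,-20.3,0.35],[-46,-29.7,-5,-20.3,0.35]])

```text
clock: 1.47
tool_pos: [0.5191, 0.0773, 0.2688]
tcp_rot: [-0.001, 0.001, 1.0, 0.0]
ft_force: [-0.0, 0.0, -0.1]
width: 0.652
finger_force: 0.0
```

```bash
python3 - <<'E'
from h import *
s=r.sense(); print(s['tool_pos'],s['tcp_rot'],s['width'])
img,d,X,K=cam('wrist'); save('w0',img,1.4); np.save('w0.npy',X)
f,cx,cy,R,t=K; print('cam',-R.T@t,'look',R[2])
E
```

```text
[0.51907328 0.07728734 0.26875816] [-9.81203776e-04  9.44188203e-04  9.99998985e-01  4.18274534e-04] 0.6519664633507631
cam [0.44188576 0.07822768 0.4340543 ] look [ 2.60354646e-01  8.66988116e-05 -9.65513051e-01]
```

View pics/w0.png

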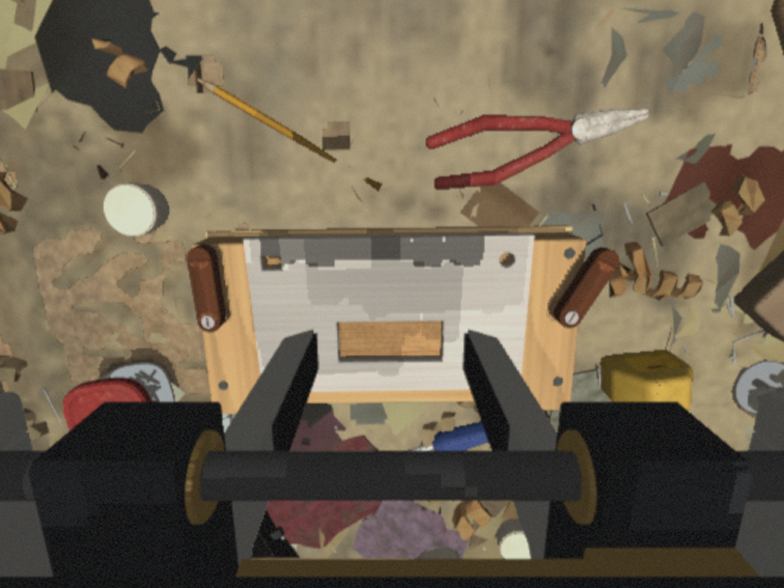

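The wrist view shows everything needed. The template is the white quad (245–535, 235–395), with the window at (338–442, 322–360), the slot at (271,262) and the hole at (507,260). The button pivots are at (208,321) on the right and (571,317) on the left. Next I'll fit poses.

```bash
cat >> h.py <<'E'
def ray(K,u,v,z):
    f,cx,cy,R,t=K; dirn=R.T@np.array([(u-cx)/f,(v-cy)/f,1]); C=-R.T@t
    return C+dirn*(z-C[2])/dirn[2]
def rect(m,K,z):
    c=max(cv2.findContours(m.astype(np.uint8),cv2.RETR_EXTERNAL,cv2.CHAIN_APPROX_NONE)[0],key=cv2.contourArea)[:,0]
    W=np.array([ray(K,u,v,z)[:2] for u,v in c],np.float32)
    return W,cv2.minAreaRect(W*1000)
def pose_from(img,X,K,piv,seed):
    pass
E
python3 - <<'E'
from h import *
img,d,X,K=cam('wrist'); np.save('w0.npy',X); cv2.imwrite('w0raw.png',img[...,::-1])
hsv=cv2.cvtColor(img,cv2.COLOR_RGB2HSV); s=1.4
# pivots: gray-bright blob within the brown button
for n,(u,v) in dict(R=(208,321),L=(571,317)).items():
    u,v=int(u/s),int(v/s); m=(hsv[v-8:v+9,u-8:u+9,1]<70)&(hsv[v-8:v+9,u-8:u+9,2]>110)
    vv,uu=np.nonzero(m); p=(uu.mean()+u-8,vv.mean()+v-8); 
    print(n,m.sum(),p,np.round(ray(K,*p,.0795),4),'depth z',np.nanmedian(X[v-3:v+4,u-3:u+4,2]))
# template
wm=(hsv[...,1]<45)&(X[...,2]>.045)&(X[...,2]<.08)
wm&=(X[...,0]>.48)&(X[...,0]<.68)&(X[...,1]>-.06)&(X[...,1]<.21)
P=X[wm]; A=np.c_[P[:,:2],np.ones(len(P))]; co=np.linalg.lstsq(A,P[:,2],rcond=None)[0]
print('plane',co,'z at x=.505',co@[.505,.077,1],'x=.64',co@[.64,.077,1],len(P))
for n,(u,v) in dict(slot=(271,262),hole=(507,260),tNR=(245,237),tNL=(534,236),tFR=(262,398),tFL=(522,391),wNR=(338,321),wNL=(442,321),wFL=(442,357),wFR=(338,357),jNR=(208,237),jNL=(584,238),jFL=(572,403),sNL=(569,254),sFL=(558,381),sFR=(223,385)).items():
    u/=s;v/=s; z=.055 if n[0] in'js' and n!='slot' else None
    if z is None:
        z=.06
        for _ in range(5): p=ray(K,u,v,z); z=co@[p[0],p[1],1]
    print(n,np.round(ray(K,u,v,z),4))
save('w1',img[140:300,130:440],2.5)
E
```

```text
R 82 (np.float64(147.35365853658536), np.float64(229.5731707317073)) [ 0.5662 -0.071   0.0795] depth z 0.08068736640974901
L 78 (np.float64(406.71794871794873), np.float64(226.83333333333334)) [0.5631 0.2254 0.0795] depth z 0.08061516379868429
plane [-0.08551593 -0.00110802  0.11641723] z at x=.505 0.07314636813208396 x=.64 0.061601717989311314 16573
slot [ 0.5183 -0.0167  0.0721]
hole [0.5168 0.1733 0.072 ]
tNR [ 0.4977 -0.0354  0.0739]
tNL [0.4971 0.1929 0.0737]
tFR [ 0.6455 -0.0362  0.0613]
tFL [0.6387 0.1973 0.0616]
wNR [0.5701 0.0352 0.0676]
wNL [0.5702 0.123  0.0675]
wFL [0.6043 0.1243 0.0646]
wFR [0.6042 0.0338 0.0647]
jNR [ 0.5006 -0.0721  0.055 ]
jNL [0.5017 0.2405 0.055 ]
jFL [0.6543 0.2463 0.055 ]
sNL [0.5152 0.2294 0.055 ]
sFL [0.6322 0.2313 0.055 ]
sFR [ 0.6358 -0.0726  0.055 ]
```

View pics/w1.png

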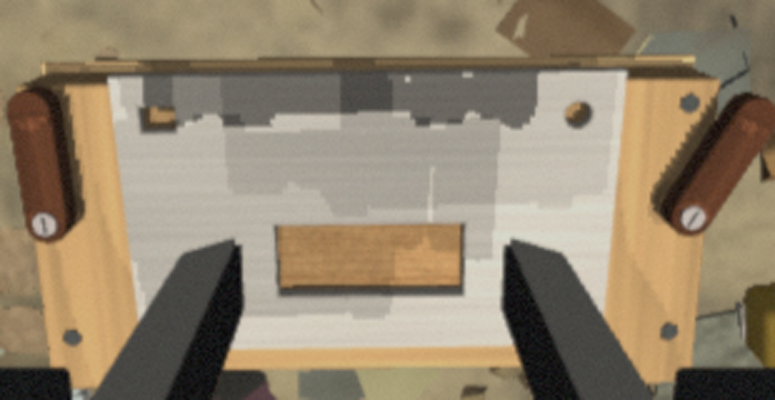

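>>> drive_tool(commands=[[-3,0.1,3,-0.6,0.42],[-6,0.15,7,-0.6,0.42],[-7,0.15,11,-0.6,0.42],[-7,0.15,15,-0.6,0.42],[-7,0.15,17.5,-0.6,0.42],[-7,0.15,18.3,-0.6,0.42],[-7,0.15,18.3,-0.6,0.42],[-7,0.15,18.3,-0.6,0.42]])

```text
clock: 2.23
tool_pos: [0.5896, 0.0801, 0.0883]
tcp_rot: [0.001, -0.006, 1.0, 0.0]
ft_force: [0.1, 1.1, -0.1]
width: 0.579
finger_force: 0.0
```

```bash
python3 - <<'E'
from h import *
img,d,X,K=cam('wrist'); save('w2',img,1.4)
print(r.sense()['tool_pos'],r.sense()['width'])
E
```

```text
[0.59064689 0.07989062 0.08973437] 0.5855481626793038
```

View pics/w2.png

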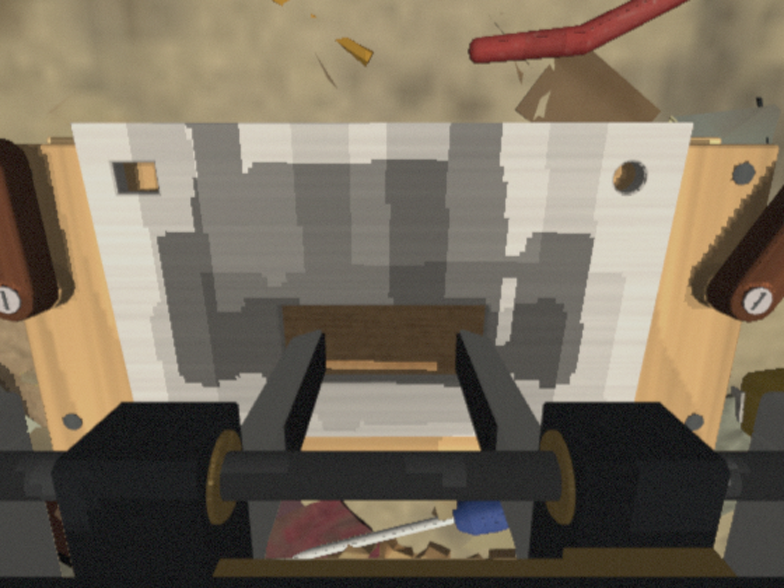

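The fingers sit inside the window (282–487), about 7 px too far to the right, which is about 2.5 mm towards +y. I'll shift them and lower carefully.

>>> drive_tool(commands=[[0,-0.22,0,0,0.42],[0,-0.22,0.7,0,0.42],[0,-0.22,1.2,0,0.42],[0,-0.22,1.5,0,0.42],[0,-0.22,1.5,0,0.42]])

```text
clock: 2.7
tool_pos: [0.5886, 0.0766, 0.0705]
tcp_rot: [-0.001, -0.005, 1.0, 0.0]
ft_force: [-0.7, 1.2, -0.1]
width: 0.579
finger_force: 0.0
```

>>> drive_tool(commands=[[0,0,0.1,0,0.42],[0,0,0.2,0,0.42],[0,0,0.2,0,0.42]])

```text
clock: 2.95
tool_pos: [0.5892, 0.0767, 0.0693]
tcp_rot: [-0.0, -0.005, 1.0, 0.0]
ft_force: [-0.3, 0.4, -0.9]
width: 0.581
finger_force: 0.0
```

>>> drive_tool(commands=[[-0.4,0,0,0,0.34],[-0.8,0,0,0,0.34],[-1.2,0,0,0,0.34],[-1.5,0,0,0,0.34],[-1.5,0,0,0,0.34]])

```text
clock: 3.37
tool_pos: [0.6048, 0.0769, 0.0694]
tcp_rot: [0.0, -0.005, 1.0, 0.0]
ft_force: [-0.6, 0.8, 0.3]
width: 0.661
finger_force: 0.4
```

>>> drive_tool(commands=[[-0.2,-0.05,0,0,0.34],[-0.4,-0.1,0,0,0.34],[-0.6,-0.14,0,0,0.34],[-0.7,-0.14,0,0,0.34],[-0.7,-0.14,0,0,0.34]])

```text
clock: 3.78
tool_pos: [0.612, 0.0754, 0.0693]
tcp_rot: [0.001, -0.005, 1.0, -0.0]
ft_force: [-0.9, 0.0, -1.1]
width: 0.658
finger_force: 0.2
```

```bash
python3 - <<'E'
from h import *
img,d,X,K=cam('wrist'); save('w3',img,1.4); np.save('w3.npy',X)
hsv=cv2.cvtColor(img,cv2.COLOR_RGB2HSV)
wm=(hsv[...,1]<45)&(X[...,2]>.045)&(X[...,2]<.08)&(X[...,0]>.48)&(X[...,0]<.57)&(X[...,1]>-.02)&(X[...,1]<.17)
P=X[wm]; A=np.c_[P[:,:2],np.ones(len(P))]; co=np.linalg.lstsq(A,P[:,2],rcond=None)[0]
print('plane',co,'z at x=.51',co@[.51,.077,1],len(P)); print(r.sense()['tool_pos'])
E
```

```text
plane [-0.0744305  -0.00031938  0.11027248] z at x=.51 0.07228833798307051 48252
[0.61204116 0.07537155 0.06945329]
```

View pics/w3.png

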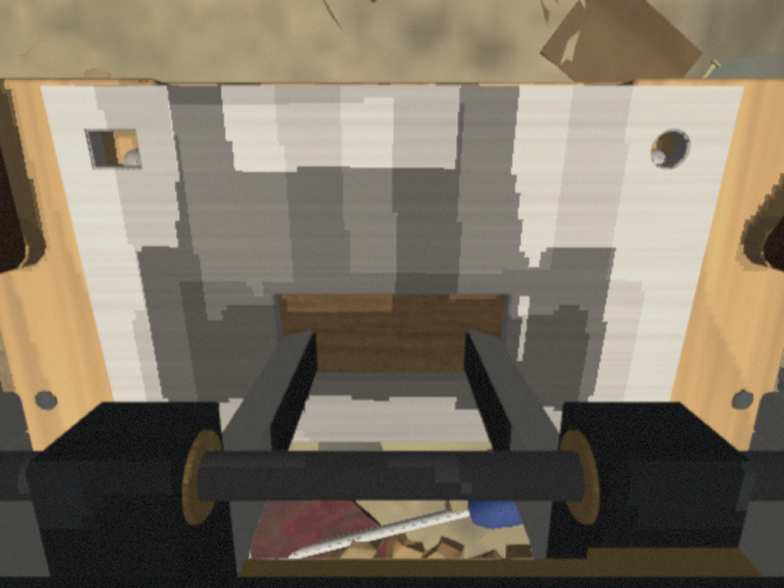

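The pins now show in the lower inner corners of the slot (133,158) and the hole (657,156). After parallax that means about 5 mm more in +x, with y about right.

>>> drive_tool(commands=[[-0.1,0,0,0,0.34],[-0.2,0,0,0,0.34],[-0.3,0,0,0,0.34],[-0.4,0,0,0,0.34],[-0.45,0,0,0,0.34],[-0.5,0,0,0,0.34],[-0.5,0,0,0,0.34]])

```text
clock: 4.42
tool_pos: [0.6163, 0.0756, 0.0697]
tcp_rot: [0.0, -0.005, 1.0, 0.0]
ft_force: [-0.9, -0.2, 1.0]
width: 0.659
finger_force: 0.4
```

```bash
cat >> h.py <<'E'
def plane(X,img):
    hsv=cv2.cvtColor(img,cv2.COLOR_RGB2HSV)
    wm=(hsv[...,1]<45)&(X[...,2]>.045)&(X[...,2]<.08)&(X[...,0]>.48)&(X[...,0]<.57)&(X[...,1]>-.02)&(X[...,1]<.17)
    P=X[wm]; A=np.c_[P[:,:2],np.ones(len(P))]; co=np.linalg.lstsq(A,P[:,2],rcond=None)[0]
    print('plane',co,'z at x=.51',co@[.51,.077,1],len(P)); print(r.sense()['tool_pos'])
E
python3 - <<'E'
from h import *
img,d,X,K=cam('wrist'); plane(X,img); save('w4',img,1.4)
E
```

```text
plane [ 7.01587175e-04 -8.88425115e-05  6.15564812e-02] z at x=.51 0.061907449761307694 42107
[0.61632194 0.0755938  0.06961286]
```

The template dropped: it is level with its top at 62 mm. I'll back off, lift, and look.

>>> drive_tool(commands=[[0.2,0,0,0,0.4],[0.4,0,0,0,0.42],[0.4,0,0,0,0.42],[0.4,0,-1.5,0,0.42],[0.4,0,-4,0,0.42],[2,0,-8,0,1],[5,0,-12,0,1],[8,0,-16,0,1],[9.7,0,-19,0,1],[9.7,0,-20,0,1],[9.7,0,-20,0,1],[9.7,0,-20,0,1]])

```text
clock: 5.47
tool_pos: [0.5198, 0.0747, 0.2711]
tcp_rot: [0.002, -0.005, 1.0, 0.0]
ft_force: [0.0, -0.3, -0.1]
width: 0.118
finger_force: 0.0
```

```bash
python3 - <<'E'
from h import *
img,d,X,K=cam('wrist'); plane(X,img); save('w5',img,1.4); s=r.sense(); print(s['tool_pos'],s['tcp_rot'],s['width'])
hsv=cv2.cvtColor(img,cv2.COLOR_RGB2HSV)
for n,p in dict(L=(.5631,.2254,.0795),R=(.5662,-.071,.0795)).items():
    # brown button pixels on top face
    m=(X[...,2]>.072)&(X[...,2]<.088)&(np.hypot(X[...,0]-p[0],X[...,1]-p[1])<.075)
    W,rc=rect(m,K,.0795); print(n,rc, 'far pt',W[np.argmax(np.hypot(*(W-np.array(p[:2])).T))])
E
```

```text
plane [ 0.00402483 -0.00052603  0.0597719 ] z at x=.51 0.061784056802178244 7480
[0.51931837 0.07460624 0.26879131]
[0.51931837 0.07460624 0.26879131] [-7.08967853e-06 -4.97078655e-03  9.99987645e-01  1.57200380e-05] 0.08076187890294784
L ((538.955078125, 235.22360229492188), (23.14923095703125, 71.02593994140625), 61.92166519165039) far pt [0.50845295 0.25349668]
R ((539.3243408203125, -70.12787628173828), (71.16746520996094, 22.077434539794922), 2.5694451332092285) far pt [ 0.5037459  -0.06673966]
```

View pics/w5.png

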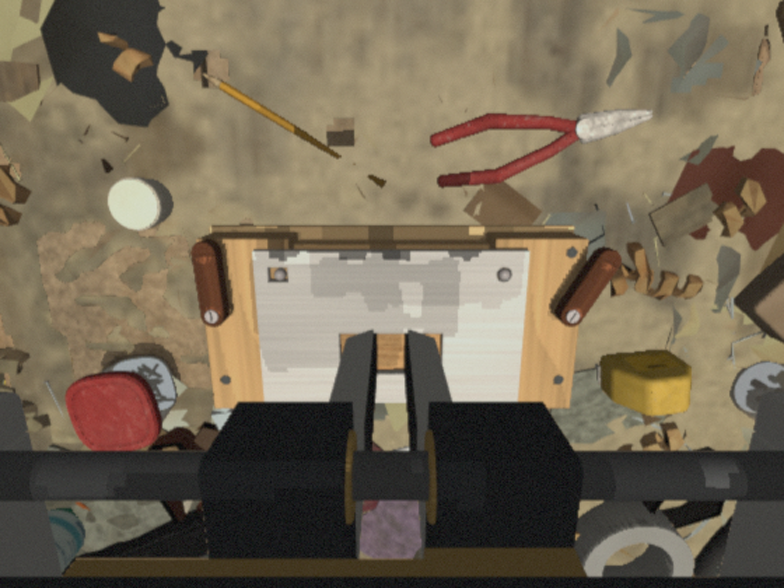

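Seated: both pins show in the holes at (279,274) and (504,274). The left button is at about −0.49 rad and the right at about 0. Next I'll position the closed fingers outside the left button.

>>> drive_tool(commands=[[0,3.5,1.5,0,1],[0,7,3,0,1],[0,10.5,4.5,0,1],[-0.1,14,6,0,1],[-0.2,17.5,7.5,0,1],[-0.3,20.5,9,0,1],[-0.3,21.5,12.5,0,1],[-0.3,21.5,16,0,1],[-0.3,21.5,18.3,0,1],[-0.3,21.5,18.8,0,1],[-0.3,21.5,18.8,0,1]])

```text
clock: 6.43
tool_pos: [0.5175, 0.2885, 0.0761]
tcp_rot: [-0.005, -0.005, 1.0, -0.002]
ft_force: [0.0, 0.2, 0.1]
width: 0.006
finger_force: 0.0
```

>>> drive_tool(commands=[[0,0,0,0,1],[0,0,0,0,1]])

```text
clock: 6.6
tool_pos: [0.5214, 0.2899, 0.0832]
tcp_rot: [0.001, -0.005, 1.0, 0.001]
ft_force: [-0.7, -0.4, -0.0]
width: 0.003
finger_force: 0.0
```

>>> drive_tool(commands=[[0,-1.2,0,0,1],[0,-2.4,0,0,1],[-0.1,-3.4,0,0,1],[-0.1,-4.3,0,0,1],[0,-5.2,0,0,1],[0.1,-6.1,0,0,1],[0.2,-7,0,0,1],[0.2,-7.8,0,0,1],[-0.1,-8.6,0,0,1],[-0.5,-9.4,0,0,1],[-0.9,-10,0,0,1],[-1.4,-10.4,0,0,1],[-1.9,-10.4,0,0,1],[-2.3,-10.4,0,0,1],[-2.3,-10.4,0,0,1],[-2.3,-10.4,0,0,1]])

```text
clock: 7.93
tool_pos: [0.5449, 0.1861, 0.0814]
tcp_rot: [0.0, -0.005, 1.0, 0.0]
ft_force: [0.3, -0.2, 0.2]
width: 0.003
finger_force: 0.0
```

>>> drive_tool(commands=[[0.8,0,0,0,1],[1.6,0,0,0,1],[2.6,0,-2,0,1],[2.6,0,-6,0,1],[2.6,-2.5,-9,0,1],[2.6,-5,-12,0,1],[2.6,-7.5,-15,0,1],[2.6,-10,-17.5,0,1],[2.6,-11.1,-18.8,0,1],[2.6,-11.1,-18.8,0,1],[2.6,-11.1,-18.8,0,1]])

```text
clock: 8.85
tool_pos: [0.519, 0.0748, 0.2702]
tcp_rot: [0.001, -0.005, 1.0, 0.0]
ft_force: [-0.4, -0.2, -0.3]
width: 0.008
finger_force: 0.0
```

```bash
cat > chk.py <<'E'
from h import *
img,d,X,K=cam('wrist'); plane(X,img); save('chk',img,1.4); s=r.sense(); print(s['tool_pos'],s['width'])
for n,p in dict(L=(.5631,.2254,.0795),R=(.5662,-.071,.0795)).items():
    m=(X[...,2]>.072)&(X[...,2]<.088)&(np.hypot(X[...,0]-p[0],X[...,1]-p[1])<.075)
    W,rc=rect(m,K,.0795); print(n,rc,np.degrees(np.arctan2(rc[0][1]/1e3-p[1],rc[0][0]/1e3-p[0])))
E
python3 chk.py
```

```text
plane [7.98971035e-03 3.99515361e-05 5.75784030e-02] z at x=.51 0.06165623154130183 7496
[0.51853006 0.07531881 0.26863766]
[0.51853006 0.07531881 0.26863766] 0.0013147167543980614
L ((561.7410278320312, 197.96058654785156), (20.514867782592773, 71.53417205810547), 0.4989331066608429) -92.83533031435896
R ((538.8953857421875, -70.12028503417969), (71.04010009765625, 22.538623809814453), 1.9419362545013428) 178.15465163714998
```

View pics/chk.png

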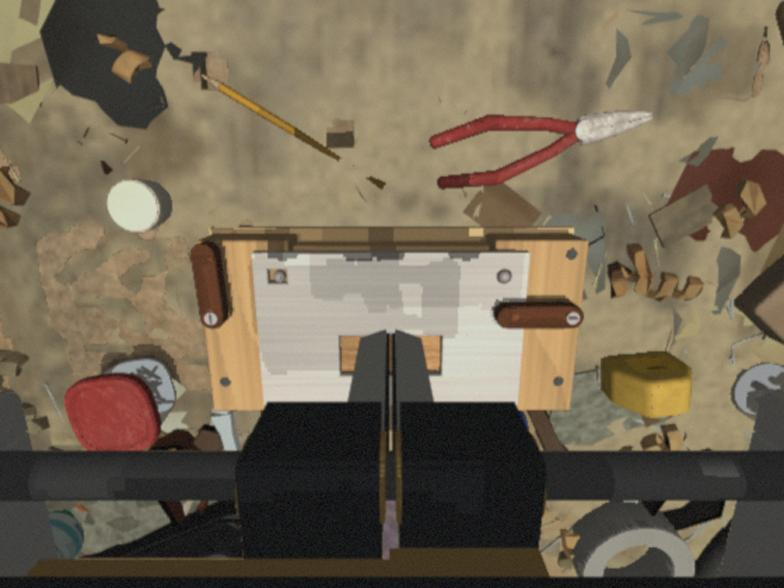

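The left button is square across, and its rectangle angle matches the jig yaw. Now the right one, mirrored.

>>> drive_tool(commands=[[0,-3.5,1.5,0,1],[0,-7,3,0,1],[-0.1,-10.5,4.5,0,1],[-0.2,-14,6,0,1],[-0.4,-17.5,7.5,0,1],[-0.4,-19.4,10,0,1],[-0.4,-19.4,13.5,0,1],[-0.4,-19.4,16.5,0,1],[-0.4,-19.4,18.3,0,1],[-0.4,-19.4,18.8,0,1],[-0.4,-19.4,18.8,0,1],[-0.4,-19.4,18.8,0,1],[-0.4,-19.4,18.8,0,1]])

```text
clock: 9.98
tool_pos: [0.5263, -0.119, 0.083]
tcp_rot: [0.001, -0.005, 1.0, -0.0]
ft_force: [0.0, 0.7, 0.5]
width: 0.002
finger_force: 0.0
```

>>> drive_tool(commands=[[0,0.9,0,0,1],[0,1.8,0,0,1],[0,2.6,0,0,1],[0.1,3.5,0,0,1],[0.2,4.4,0,0,1],[0.3,5.3,0,0,1],[0.3,6.1,0,0,1],[0,6.9,0,0,1],[-0.4,7.7,0,0,1],[-0.8,8.3,0,0,1],[-1.3,8.7,0,0,1],[-1.8,8.7,0,0,1],[-2.2,8.7,0,0,1],[-2.2,8.7,0,0,1],[-2.2,8.7,0,0,1]])

```text
clock: 11.23
tool_pos: [0.5471, -0.0324, 0.0815]
tcp_rot: [0.0, -0.005, 1.0, -0.0]
ft_force: [0.1, -0.1, 0.2]
width: 0.006
finger_force: 0.0
```

>>> drive_tool(commands=[[0.8,0,0,0,1],[1.6,0,0,0,1],[2.8,0,-2,0,1],[2.8,0,-6,0,1],[2.8,2.5,-9,0,1],[2.8,5,-12,0,1],[2.8,7.5,-15,0,1],[2.8,9.5,-17.5,0,1],[2.8,10.5,-18.8,0,1],[2.8,10.5,-18.8,0,1],[2.8,10.5,-18.8,0,1]])

```text
clock: 12.15
tool_pos: [0.517, 0.0725, 0.2701]
tcp_rot: [0.001, -0.005, 1.0, -0.0]
ft_force: [-0.4, 0.5, 0.2]
width: 0.003
finger_force: 0.0
```

```bash
python3 chk.py
```

```text
plane [0.01323579 0.00022902 0.05471242] z at x=.51 0.061480310803614276 7422
[0.51658785 0.07197018 0.26858995]
[0.51658785 0.07197018 0.26858995] 0.007003407388051825
L ((561.8546142578125, 197.87005615234375), (20.570106506347656, 71.58747100830078), 0.5980846285820007) -92.59015174043317
R ((564.3707885742188, -43.40212631225586), (20.57790184020996, 72.54742431640625), 0.5983823537826538) 93.79206827722794
```

View pics/chk.png

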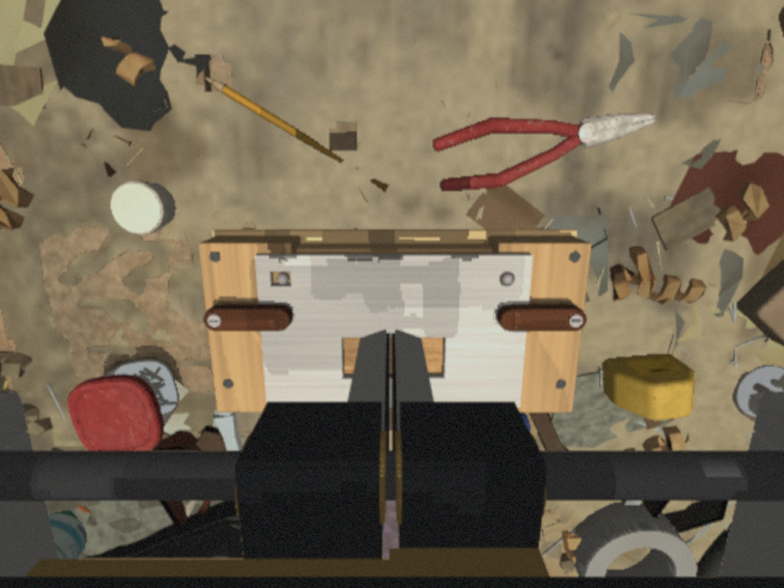

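Both buttons lie square, at (250,318) and (540,318), over the seated template. The surrounding items are where they started.

```bash
python3 -c "
from cell import r
print(r.job_done())"
```

```text
the job is handed in; nothing more can be done
None
```

The template is seated flat on both pins, both turn buttons are square across it, nothing around the jig was disturbed, and the job was handed in at about 12 s.

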